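# Find the full sugar tin by heft and hold it up

## Task

Three identical closed sugar tins stand in a row on the tray and only one is still full. Working along the row from the robot's left to its right, lift each tin clear of the tray to feel its weight and set it back upright where it stood, without dropping it; then take the heaviest and finish holding it up in the gripper, upright and still, at least 10 cm clear of the tray (if the last tin is the heaviest you may simply keep hold of it). Do not disturb the other things on and around the tray.

Things in the scene. Friction and masses are not known exactly. Their poses are not given: they have to be found in the camera images.
- tray: shallow fixed aluminium tray, 260 (x) x 420 (y) mm, 20 mm high at the rim, its floor 3 mm above the counter; origin at the centre of its underside, x axis pointing away from the robot, y axis along the row of tins (+y to the robot's left)
- tin_left_centre (a point): left tin of the row (robot's left, largest y): closed round green sugar tin, white band, fixed brass lid; diameter 66 mm (lid 67, from 66 mm up), 85 mm high, on the tray, about 115 mm from the next. This point: its centre, 42.5 mm above its underside; z up. Grip it 10 to 15 mm above this point, or the gripper's body may press on the lid. Two tins weigh 0.17 to 0.23 kg, the full one 0.40 to 0.45 kg; which one varies
- tin_mid_centre (a point): middle tin of the row: closed round green sugar tin, white band, fixed brass lid; diameter 66 mm (lid 67, from 66 mm up), 85 mm high, on the tray, about 115 mm from the next. This point: its centre, 42.5 mm above its underside; z up. Grip it 10 to 15 mm above this point, or the gripper's body may press on the lid. Two tins weigh 0.17 to 0.23 kg, the full one 0.40 to 0.45 kg; which one varies
- tin_right_centre (a point): right tin of the row (smallest y): closed round green sugar tin, white band, fixed brass lid; diameter 66 mm (lid 67, from 66 mm up), 85 mm high, on the tray, about 115 mm from the next. This point: its centre, 42.5 mm above its underside; z up. Grip it 10 to 15 mm above this point, or the gripper's body may press on the lid. Two tins weigh 0.17 to 0.23 kg, the full one 0.40 to 0.45 kg; which one varies
- jigger_centre (a point): a small waisted steel measuring jigger, 40 mm wide, 80 mm high, standing at the back right of the tray; this point is at its middle, half-way up; not to be disturbed
- spoon_grip (a point): the handle of a steel spoon 190 mm long, lying along the back of the tray; this point is in the middle of the handle; not to be disturbed
- milk_carton_centre (a point): blue and white milk carton, 70 x 70 x 152 mm, standing right of the tray; this point is at its middle, half-way up; not to be disturbed
- juice_carton_centre (a point): red and white juice carton, 70 x 70 x 152 mm, standing right of the tray, nearer the robot; this point is at its middle, half-way up; not to be disturbed
- jug_left_centre (a point): clear plastic measuring jug, 90 mm across with a side handle, 125 mm high, standing left of the tray; this point is at its middle, half-way up; not to be disturbed
- jug_back_centre (a point): clear plastic measuring jug, 90 mm across with a side handle, 125 mm high, standing beyond the tray; this point is at its middle, half-way up; not to be disturbed
- shaker_centre (a point): closed steel tea shaker, 89 mm across at its widest, 180 mm high, standing left of the tray, farther from the robot than the jug; this point is at its middle, half-way up; not to be disturbed
There are look-alikes about, which are no part of the job. What is shaped like the part that bears tin_mid_centre but black is not meant.

How it is judged:
On the way, in this order (a step that is already met when the one before it is completed fails the run):
1. the left tin is lifted clear of the tray in the fingers (its underside 20 mm or more up) while the other two stand on the tray (height (world z) of tin_left_centre above 0.0655 m and contact force between tin_left and the fingers above 1 N and contact force between each of tin_mid, tin_right and tray above 0.8 N and contact force between each of tin_mid, tin_right and the fingers below 0.2 N), for 0.2 s.
2. the middle tin is lifted clear of the tray in the fingers (its underside 20 mm or more up) while the other two stand on the tray (height (world z) of tin_mid_centre above 0.0655 m and contact force between tin_mid and the fingers above 1 N and contact force between each of tin_left, tin_right and tray above 0.8 N and contact force between each of tin_left, tin_right and the fingers below 0.2 N), for 0.2 s.
3. the right tin is lifted clear of the tray in the fingers (its underside 20 mm or more up) while the other two stand on the tray (height (world z) of tin_right_centre above 0.0655 m and contact force between tin_right and the fingers above 1 N and contact force between each of tin_left, tin_mid and tray above 0.8 N and contact force between each of tin_left, tin_mid and the fingers below 0.2 N), for 0.2 s.
At the end, for the whole second after the job is handed in: The full tin is held in the fingers only, underside 90 mm or more up, tilt under 0.3 rad, under 0.05 m/s. The other two stand released and still on the tray, within 40 mm of their starts, tilt under 0.1 rad, each pressing on it with under 3.0 N (so neither is the full one) (((height (world z) of tin_left_centre above 0.135 m and angle between tin_left_centre's own z axis and vertical below 0.3 rad and linear speed of tin_left below 0.05 m/s and contact force between tin_left and the fingers above 1 N and distance between tin_left_centre and the grasp point below 0.08 m and contact force between tin_mid and tray between 0.8 and 3 N and contact force between each of tin_mid, tin_right and the fingers below 0.2 N and distance of each of tin_mid_centre, tin_right_centre from where it was at the start of the episode below 0.04 m and angle between each of tin_mid_centre, tin_right_centre's own z axis and vertical below 0.1 rad and linear speed of each of tin_mid, tin_right below 0.03 m/s and contact force between tin_left and tin_mid below 0.05 N and contact force between tin_right and tray between 0.8 and 3 N and contact force between tin_left and tin_right below 0.05 N) or (height (world z) of tin_mid_centre above 0.135 m and angle between tin_mid_centre's own z axis and vertical below 0.3 rad and linear speed of tin_mid below 0.05 m/s and contact force between tin_mid and the fingers above 1 N and distance between tin_mid_centre and the grasp point below 0.08 m and contact force between tin_left and tray between 0.8 and 3 N and contact force between each of tin_left, tin_right and the fingers below 0.2 N and distance of each of tin_left_centre, tin_right_centre from where it was at the start of the episode below 0.04 m and angle between each of tin_left_centre, tin_right_centre's own z axis and vertical below 0.1 rad and linear speed of each of tin_left, tin_right below 0.03 m/s and contact force between tin_mid and tin_left below 0.05 N and contact force between tin_right and tray between 0.8 and 3 N and contact force between tin_mid and tin_right below 0.05 N) or (height (world z) of tin_right_centre above 0.135 m and angle between tin_right_centre's own z axis and vertical below 0.3 rad and linear speed of tin_right below 0.05 m/s and contact force between tin_right and the fingers above 1 N and distance between tin_right_centre and the grasp point below 0.08 m and contact force between tin_left and tray between 0.8 and 3 N and contact force between each of tin_left, tin_mid and the fingers below 0.2 N and distance of each of tin_left_centre, tin_mid_centre from where it was at the start of the episode below 0.04 m and angle between each of tin_left_centre, tin_mid_centre's own z axis and vertical below 0.1 rad and linear speed of each of tin_left, tin_mid below 0.03 m/s and contact force between tin_right and tin_left below 0.05 N and contact force between tin_mid and tray between 0.8 and 3 N and contact force between tin_right and tin_mid below 0.05 N))); the arm keeps its last pose, push and grip.
It fails at once if a tin is tipped by more than 0.5 rad (angle between any of tin_left_centre, tin_mid_centre, tin_right_centre's own z axis and vertical above 0.5 rad).
It fails at once if a tin is dropped (falls free of the fingers at more than 0.6 m/s) ((linear speed of tin_left above 0.6 m/s and contact force between tin_left and the fingers below 0.05 N) or (linear speed of tin_mid above 0.6 m/s and contact force between tin_mid and the fingers below 0.05 N) or (linear speed of tin_right above 0.6 m/s and contact force between tin_right and the fingers below 0.05 N)).
It fails at once if a bystander is shifted by more than 30 mm or tipped over (distance of any of jigger_centre, spoon_grip, milk_carton_centre, juice_carton_centre, jug_left_centre, jug_back_centre, shaker_centre from where it was at the start of the episode above 0.03 m or angle between any of jigger_centre, spoon_grip, milk_carton_centre, juice_carton_centre, jug_left_centre, jug_back_centre, shaker_centre's own z axis and vertical above 0.4 rad).
It also fails if it takes over 72 s, if anything falls off the work surface, if the arm or the gripper's body presses on something with over 40 N, if the wrist force passes 120 N, or if a joint passes its speed limit or range.

## Robot

A 7-joint arm with a two-finger parallel gripper is mounted at the origin on the work surface. World frame = base frame: x ahead of the robot, y to its left, z up, the work surface at z = 0. Lengths are in m, angles in rad, forces in N, time in s.
With the tool pointing down it reaches from about 0.35 to 0.9 m from the base axis. Payload 8.1 kg.
Tool frame: the origin (TCP) lies at the very end of the fingers, on their centre line; the grasp point (between the pads) lies arm.hold_point_z behind it (arm.hold_point_z is the distance from the TCP to the grasp point, in m); z points along the fingers, y is the line along which they close (so a half turn about z gives the same grasp; the last joint's range is limited). The gripper opens to 92 mm and grips with 3 to 60 N. Pads are 19 mm wide; open, the fingers measure 130 mm over their backs; the gripper's body (75 mm by 190 mm) begins 47 mm behind the grasp point.
Start: joints at [1.226, 0.434, 0.025, 1.573, -0.012, 1.134, -0.075], TCP at [0.15, -0.607, 0.227] pointing down, gripper open.
Joint ranges: [-2.62, 2.62], [-0.44, 2.09], [-1.27, 1.32], [0.08, 2.57], [-1.32, 4.46], [0.12, 2], [-2.74, 2.74]. Speed limits (rad/s): [2.22, 2.22, 3.01, 3.01, 3.14, 3.14, 3.14].

## Interface

Orientations are given as a rotation vector (axis times angle).
In Python, from cell import arm, vision, job, cut_out gives the robot as it stands. The module is installed in compiled form; this text tells all that it offers.
- The arm moves only by the tool play_rows, never from a script. Its argument "increments" is text: rows parted by semicolons, each of 5 numbers parted by spaces: the shift along the tool's x, y, z in cm, then the turn about the tool's z in degrees, then the opening, from -1 (shut) to 1 (fully open), so that 0 is half open. A call has 1 to 5 rows; each row shifts and turns the commanded pose from where the row before left it, along the tool's axes as they then stand; what a row does not reach is not made up. A row lasts 1/12 s, in which the tool goes at most 41.7 mm and 7.16 degrees, less where a joint would pass 70% of its speed; a pose out of reach is approached as far as the arm can. A call is refused whole if a number of a shift passes 4.17 or a number of a turn 7.16, either way. A call with a gripper value outside its range is refused whole. The fingers move at their own pace and stop on an object; "grip_force" is the grip in N (left out, the last holds). Time passes only in rows, so rows that do not move let the fingers close. It gives the time, the measured TCP pose, the force, the opening and the grip force at its end, in the units of the state.
- arm.observe(): the state, without advancing time (a new reading comes with each control period).
- vision.get_image(name): name is "scene" or "top" or "wrist"; returns a dict with "frame" (400x640x3 uint8, red, green, blue), "z_map" (400x640 float32, m along the optical axis (not along the pixel's ray), 0 where there is no reading), "mtx" (3x3 intrinsics, pixels), "cam_to_world" (4x4, takes a point from camera to world coordinates). Camera axes: x right, y up, looking along -z (the intrinsics and any distortion apply to the point x, -y, -z); pixel columns grow to the right and rows downward; lengths in m; the calibration is good to about 2 mm. A picture is of the moment at which its call begins.
- job.sign_off(): hands the job in; it is judged then, once.
Trained networks look in a picture, given as the dict that the camera call returned (one of the last four; its "shot" number tells which), for a name from the list of things; names that differ only in an ending like _2 or _b are one class to them, and where a whole thing is asked for, a point or a joint stands for the part that bears it (a point fixed in the world has none). Each returns a list of dicts, best first, with "confidence" (0 to 1); they miss things now and then, are a little off and sometimes report something else, mostly with a low value. They report only what shows in the picture. A call takes as long as a camera call. They do not tell look-alikes from the thing itself.
- cut_out(query, picture): "mask" (400x640 bool, what is visible of it) and "point" ([row, column] in pixels, amid what is visible of it).
The state is a dict: "clock": time; "joints": joint angles; "dq": joint speeds; "joint_efforts": joint torques, N m; "position": TCP position; "ee_rot": TCP orientation; "force": force on the tool from outside, world axes, zero at the start; "ft_torque": the same for the moment, N m; "width": opening from 0.0 (shut) to 1.0 (fully open); "gripper_force": force on a finger pad.
Only numpy, scipy, OpenCV 4.12 (cv2) and the standard library are available. Lean on these libraries where they do the work, as an engineer would, in place of code of your own. Each camera call takes 0.05 s, during which the arm holds its last target. There are 200 camera calls.

## Working session

There is one attempt and no reset: what is moved stays moved. The work goes in short steps, Python scripts to look and compute and a tool call to move; the robot and the scene stay as the last step left them, time stands still between calls to the robot, and variables do not carry over. Pictures are saved under pics/ and viewed, at most 10 in all, crops included, and the job is handed in when it is done.

Besides the shell and the picture viewer there is one more tool, called after ">>>" as name(argument=value, ...), one argument or row to a line, values as JSON. play_rows: Moves the arm, as the interface text tells. Its arguments: {"type":"object","properties":{"increments":{"type":"string"},"grip_force":{"type":"number"}},"required":["increments"]}

```bash
mkdir -p pics; cat > h.py <<'E'
import numpy as np, cv2
from cell import arm, vision, job, cut_out
def pts(p,mask):
    r,c=np.nonzero(mask&(p["z_map"]>0)); z=p["z_map"][r,c]; K=p["mtx"]
    x=(c-K[0,2])/K[0,0]*z; y=(r-K[1,2])/K[1,1]*z
    return (np.c_[x,-y,-z,np.ones_like(z)]@p["cam_to_world"].T)[:,:3]
E
python3 - <<'E'
from h import *
np.set_printoptions(precision=3,suppress=True)
s=arm.observe(); print(s, arm.hold_point_z)
for n in ("top","scene"):
    p=vision.get_image(n); cv2.imwrite(f"pics/{n}0.png",p["frame"][:,:,::-1])
    for q in ("tin_mid_centre","tray","jigger_centre","spoon_grip","milk_carton_centre","juice_carton_centre","jug_left_centre","shaker_centre"):
        for d in cut_out(q,p):
            w=pts(p,d["mask"]); 
            if len(w)<5: continue
            print(n,q,round(d["confidence"],2),np.round(d["point"]),np.percentile(w,2,axis=0),np.percentile(w,98,axis=0),np.median(w,axis=0),p["frame"][d["mask"]].mean(0).round())
E
```

```text
{'clock': 0.0, 'joints': array([ 1.226,  0.435,  0.025,  1.574, -0.012,  1.134, -0.075]), 'dq': array([-0.   , -0.001,  0.001,  0.001,  0.   , -0.   , -0.001]), 'joint_efforts': array([ -0.001, -66.784,   0.985, -31.446,  -0.061,   0.043,   0.   ]), 'position': array([ 0.149, -0.606,  0.226]), 'ee_rot': array([-3.117, -0.379,  0.   ]), 'force': array([-0.238, -0.278,  0.59 ]), 'ft_torque': array([ 0.002, -0.02 ,  0.013]), 'gripper_force': 0.0, 'width': 1.0020786404979938} 0.0188
top tin_mid_centre 0.96 [229. 458.] [ 0.433 -0.487  0.007] [ 0.492 -0.426  0.089] [ 0.461 -0.449  0.083] [15. 14. 15.]
top tin_mid_centre 0.89 [210. 348.] [ 0.504 -0.149  0.015] [ 0.567 -0.089  0.092] [ 0.532 -0.119  0.087] [132. 102.  46.]
top tin_mid_centre 0.78 [265. 445.] [ 0.331 -0.455 -0.001] [ 0.394 -0.386  0.089] [ 0.362 -0.411  0.083] [23. 23. 23.]
top tin_mid_centre 0.64 [276. 381.] [ 0.289 -0.245  0.009] [ 0.346 -0.184  0.088] [ 0.318 -0.213  0.084] [20. 20. 21.]
top tray 0.61 [201. 338.] [ 0.415 -0.318 -0.003] [0.731 0.107 0.024] [ 0.578 -0.1    0.003] [149. 152. 147.]
top jigger_centre 0.51 [160.
[... 2266 characters left out ...]
. 346.] [ 0.607 -0.101  0.004] [0.687 0.072 0.025] [0.641 0.035 0.015] [145. 143. 137.]
scene milk_carton_centre 0.89 [302. 217.] [ 0.736 -0.396  0.003] [ 0.779 -0.328  0.153] [ 0.77  -0.363  0.104] [ 72.  90. 112.]
scene juice_carton_centre 0.97 [263. 192.] [ 0.613 -0.429  0.023] [ 0.666 -0.347  0.152] [ 0.645 -0.386  0.104] [123.  66.  60.]
scene jug_left_centre 0.96 [160. 360.] [ 0.395  0.118 -0.001] [0.486 0.228 0.125] [0.462 0.156 0.08 ] [136. 136. 129.]
scene shaker_centre 0.66 [304. 215.] [ 0.74  -0.395  0.008] [ 0.779 -0.329  0.153] [ 0.77  -0.362  0.105] [ 70.  89. 112.]
scene shaker_centre 0.62 [178. 391.] [0.547 0.149 0.009] [0.61  0.217 0.18 ] [0.592 0.173 0.129] [103. 101.  97.]
```

View pics/top0.png

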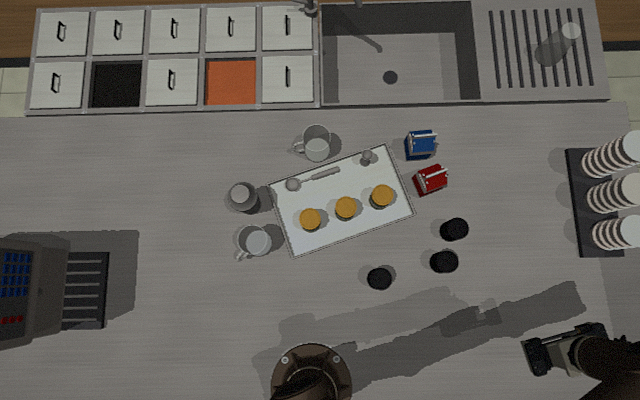

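```bash
python3 - <<'E'
from h import *
np.set_printoptions(precision=4,suppress=True)
for n in ("top","scene"):
    p=vision.get_image(n); w=pts(p,np.ones((400,640),bool))
    for c in ((.498,-.008),(.534,-.12),(.57,-.232)):
        l=w[(np.hypot(*(w[:,:2]-c).T)<.05)&(w[:,2]>.082)]
        (a,b),r=cv2.minEnclosingCircle(l[:,:2].astype(np.float32)); print(n,a,b,r,l.mean(0),l[:,2].max())
from scipy.spatial.transform import Rotation as R
print(R.from_rotvec(arm.observe()["ee_rot"]).as_matrix())
E
```

```text
top 0.5027343034744263 -0.007722611539065838 0.033369578421115875 [ 0.5022 -0.0082  0.0875] 0.09432992420854425
top 0.5366425514221191 -0.1201847493648529 0.033567458391189575 [ 0.5367 -0.1201  0.0872] 0.09464981582533039
top 0.5729460120201111 -0.23441627621650696 0.03379583731293678 [ 0.5724 -0.234   0.0872] 0.09399653288535825
scene 0.5034129619598389 -0.007752883713692427 0.03537306934595108 [ 0.5061 -0.0079  0.0872] 0.09197544634068633
scene 0.5399360656738281 -0.12038777768611908 0.035177189856767654 [ 0.5405 -0.1205  0.0874] 0.09250260729564552
scene 0.5746954679489136 -0.2338070124387741 0.03493504971265793 [ 0.5762 -0.2344  0.0877] 0.09365262075766334
[[ 0.9709  0.2394  0.    ]
 [ 0.2394 -0.9709 -0.0001]
 [-0.      0.0001 -1.    ]]
```

The picture shows the three brass-lidded tins on the tray at (310,218), (346,208) and (382,195). The black look-alikes are at (379,278), (445,262) and (455,228), and the cartons, jugs and shaker are as listed. I'll grip across the row, with tool y along the tray's x axis.

```bash
cat >> h.py <<'E'
from scipy.spatial.transform import Rotation as R
T=np.array([[.503,-.008],[.5375,-.1205],[.5735,-.234]])
YAW=np.arctan2(T[0,1]-T[2,1],T[0,0]-T[2,0])  # wanted tool x heading (towards robot's left)
def plan(x,y,z,n,yaw=YAW):
    s=arm.observe(); M=R.from_rotvec(s["ee_rot"]).as_matrix(); a=np.arctan2(M[1,0],M[0,0]); d=np.array([x,y,z])-s["position"]
    print("pos",s["position"].round(4),"yaw err deg",np.degrees(yaw-a).round(2),"tilt",(M[2,2]).round(4),"F",s["force"].round(2),"w",round(s["width"],3),"t",s["clock"])
    t=-np.degrees((yaw-a+np.pi)%(2*np.pi)-np.pi); k=int(np.ceil(abs(t)/7.1)) if abs(t)>.2 else 0
    for i in range(max(n,k)):
        c,q=np.cos(a),np.sin(a); v=d/n*100 if i<n else d*0
        tt=t/k if i<k else 0
        print(f"{c*v[0]+q*v[1]:.2f} {q*v[0]-c*v[1]:.2f} {-v[2]:.2f} {tt:.2f} 1;",end="\n" if i%5==4 else " ")
        a-=np.radians(tt)
    print()
E
python3 -c "
from h import *
plan(.503,-.008,.2,19)"
```

```text
pos [ 0.1496 -0.6068  0.2268] yaw err deg 93.48 tilt -1.0 F [ 0.46 -0.1   0.45] w 1.0 t 1.0
2.56 -2.62 0.14 -6.68 1; 2.85 -2.30 0.14 -6.68 1; 3.09 -1.95 0.14 -6.68 1; 3.30 -1.58 0.14 -6.68 1; 3.46 -1.19 0.14 -6.68 1;
3.58 -0.77 0.14 -6.68 1; 3.64 -0.35 0.14 -6.68 1; 3.66 0.07 0.14 -6.68 1; 3.63 0.50 0.14 -6.68 1; 3.54 0.92 0.14 -6.68 1;
3.41 1.32 0.14 -6.68 1; 3.24 1.71 0.14 -6.68 1; 3.02 2.07 0.14 -6.68 1; 2.75 2.41 0.14 -6.68 1; 2.45 2.71 0.14 0.00 1;
2.45 2.71 0.14 0.00 1; 2.45 2.71 0.14 0.00 1; 2.45 2.71 0.14 0.00 1; 2.45 2.71 0.14 0.00 1;
```

>>> play_rows(
  increments="2.56 -2.62 0 -6.7 1; 2.85 -2.3 0 -6.7 1; 3.1 -1.95 0 -6.7 1; 3.3 -1.6 0 -6.7 1; 3.45 -1.2 0 -6.7 1",
  grip_force=25,
)

```text
clock: 1.42
position: [0.2429, -0.4474, 0.2269]
ee_rot: [2.873, 1.27, -0.0]
force: [1.3, -0.2, 0.5]
width: 1.003
gripper_force: 0.0
```

>>> play_rows(
  increments="3.6 -0.8 0 -6.7 1; 3.65 -0.35 0 -6.7 1; 3.65 0.05 0 -6.7 1; 3.6 0.5 0 -6.7 1; 3.55 0.9 0 -6.7 1",
)

```text
clock: 1.83
position: [0.335, -0.2893, 0.227]
ee_rot: [2.385, 2.043, -0.0]
force: [0.7, 0.5, 0.1]
width: 1.0
gripper_force: 0.0
```

>>> play_rows(
  increments="3.4 1.3 0 -6.7 1; 3.25 1.7 0 -6.7 1; 3 2.1 0 -6.7 1; 2.75 2.4 0 -6.7 1; 2.45 2.7 0 0 1",
)

```text
clock: 2.25
position: [0.427, -0.1315, 0.2271]
ee_rot: [1.844, 2.542, -0.0]
force: [2.2, -0.4, 0.0]
width: 0.998
gripper_force: 0.0
```

```bash
python3 -c "
from h import *
plan(.503,-.008,.15,5)"
```

```text
pos [ 0.427  -0.1315  0.2271] yaw err deg -0.75 tilt -1.0 F [ 2.2  -0.37  0.02] w 0.998 t 2.25
1.88 2.21 1.54 0.75 1; 1.91 2.19 1.54 0.00 1; 1.91 2.19 1.54 0.00 1; 1.91 2.19 1.54 0.00 1; 1.91 2.19 1.54 0.00 1;
```

>>> play_rows(
  increments="1.9 2.2 1.5 0 1; 1.9 2.2 1.5 0 1; 1.9 2.2 1.5 0 1; 1.9 2.2 1.5 0 1; 1.9 2.2 1.5 0 1",
)

```text
clock: 2.67
position: [0.5031, -0.0079, 0.1511]
ee_rot: [1.855, 2.535, 0.0]
force: [0.1, -0.5, 0.9]
width: 1.003
gripper_force: 0.0
```

>>> play_rows(
  increments="0 0 0 0 1; 0 0 0 0 1",
)

```text
clock: 2.83
position: [0.5024, -0.0074, 0.151]
ee_rot: [-1.849, -2.538, 0.0]
force: [-0.5, -1.1, -0.1]
width: 1.0
gripper_force: 0.0
```

```bash
python3 -c "
from h import *
plan(.503,-.008,.15,1)
p=vision.get_image('wrist'); cv2.imwrite('pics/w1.png',p['frame'][:,:,::-1])
w=pts(p,np.ones((400,640),bool))
for c in T:
    l=w[(np.hypot(*(w[:,:2]-c).T)<.05)&(w[:,2]>.08)&(w[:,2]<.096)]
    if len(l)>20: print(cv2.minEnclosingCircle(l[:,:2].astype(np.float32)),l.mean(0),len(l))
"
```

```text
pos [ 0.5024 -0.0074  0.151 ] yaw err deg -0.52 tilt -1.0 F [-0.52 -1.11 -0.1 ] w 1.0 t 2.8333
-0.08 0.04 0.10 0.52 1; 
((0.5018566846847534, -0.007157829124480486), 0.03397563844919205) [ 0.50175212 -0.00543979  0.08678202] 4942
((0.5359075665473938, -0.11817203462123871), 0.033352673053741455) [ 0.53049207 -0.10750282  0.08657617] 1925
```

View pics/w1.png

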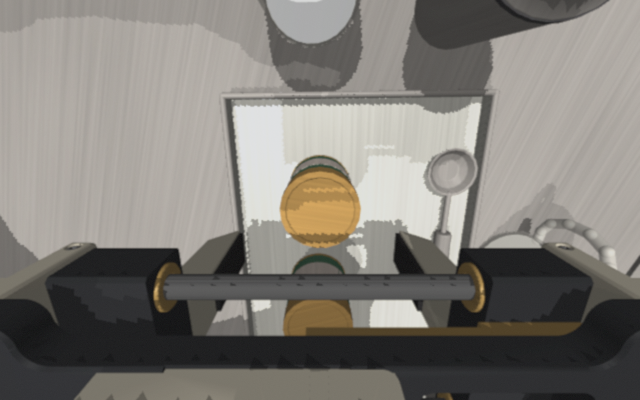

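The wrist view shows the left tin's lid at (320,208), centred between the fingers, with the middle tin below it at (318,310). The measured centre agrees within 1 mm, so I'll descend.

>>> play_rows(
  increments="0 0 3 0 1; 0 0 3 0 1; 0 0 3 0 1; 0 0 1.7 0 1; 0 0 0.5 0 1",
)

```text
clock: 3.3
position: [0.5005, -0.0112, 0.0378]
ee_rot: [-1.856, -2.532, 0.005]
force: [-1.4, 0.4, 0.1]
width: 0.999
gripper_force: 0.0
```

>>> play_rows(
  increments="0 0 0 0 0.3; 0 0 0 0 0.2; 0 0 0 0 0; 0 0 0 0 -0.5; 0 0 0 0 -1",
)

```text
clock: 3.72
position: [0.5034, -0.0093, 0.041]
ee_rot: [1.854, 2.534, 0.002]
force: [-0.3, -0.8, 7.6]
width: 0.721
gripper_force: 25.0
```

>>> play_rows(
  increments="0 0 0 0 -1; 0 0 0 0 -1; 0 0 0 0 -1; 0 0 0 0 -1; 0 0 0 0 -1",
)

```text
clock: 4.13
position: [0.5035, -0.0093, 0.041]
ee_rot: [1.853, 2.534, 0.002]
force: [-0.4, -0.4, 8.1]
width: 0.723
gripper_force: 25.0
```

>>> play_rows(
  increments="0 0 -0.5 0 -1; 0 0 -1 0 -1; 0 0 -1.5 0 -1; 0 0 -1.5 0 -1; 0 0 -0.5 0 -1",
)

```text
clock: 4.55
position: [0.5033, -0.0088, 0.0922]
ee_rot: [1.853, 2.534, 0.003]
force: [0.3, 0.4, -2.5]
width: 0.722
gripper_force: 25.0
```

>>> play_rows(
  increments="0 0 0 0 -1; 0 0 0 0 -1; 0 0 0 0 -1; 0 0 0 0 -1; 0 0 0 0 -1",
)

```text
clock: 4.97
position: [0.5019, -0.0091, 0.0891]
ee_rot: [-1.854, -2.535, 0.001]
force: [-0.9, -0.4, -2.8]
width: 0.72
gripper_force: 25.0
```

```bash
python3 -c "
from h import *
plan(.503,-.008,.089,1)
p=vision.get_image('scene'); cv2.imwrite('pics/s1.png',p['frame'][60:330,100:460,::-1].repeat(2,0).repeat(2,1)); print(arm.observe()['force'])"
```

```text
pos [ 0.5019 -0.0091  0.0891] yaw err deg -0.33 tilt -1.0 F [-0.95 -0.38 -2.79] w 0.72 t 4.9667
0.08 0.14 0.01 0.33 1; 
[ 0.23115698  0.52985121 -2.45465256]
```

View pics/s1.png

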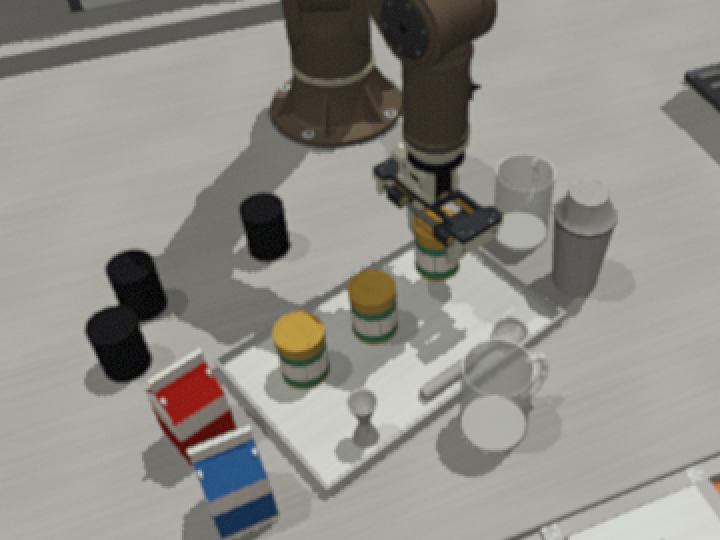

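The left tin is held up at about (437,240) in the crop, and the other two stand untouched. The load of about 2.6 N makes it a light tin. I'll set it back.

>>> play_rows(
  increments="0 0 1 0 -1; 0 0 1.5 0 -1; 0 0 1.2 0 -1; 0 0 0.7 0 -1; 0 0 0.3 0 -1",
)

```text
clock: 5.43
position: [0.5014, -0.0091, 0.0411]
ee_rot: [-1.853, -2.535, 0.002]
force: [-3.5, -0.1, 10.5]
width: 0.72
gripper_force: 25.0
```

>>> play_rows(
  increments="0 0 0 0 -1; 0 0 0 0 -1; 0 0 0.1 0 -1; 0 0 0 0 -1; 0 0 0 0 -1",
)

```text
clock: 5.85
position: [0.5027, -0.0091, 0.042]
ee_rot: [1.854, 2.535, 0.001]
force: [0.3, -0.8, -2.3]
width: 0.722
gripper_force: 25.0
```

>>> play_rows(
  increments="0 0 0 0 0.5; 0 0 0 0 0.6; 0 0 0 0 0.8; 0 0 0 0 1; 0 0 0 0 1",
)

```text
clock: 6.27
position: [0.5025, -0.0091, 0.0418]
ee_rot: [1.854, 2.536, 0.0]
force: [-0.4, 0.3, 0.6]
width: 0.964
gripper_force: 0.0
```

>>> play_rows(
  increments="0 0 0 0 1; 0 0 -1 0 1; 0 0 -2.5 0 1; 0 0 -3.5 0 1; 0 0 -3 0 1",
)

```text
clock: 6.68
position: [0.502, -0.0087, 0.1437]
ee_rot: [-1.853, -2.536, -0.0]
force: [1.5, -0.7, 0.2]
width: 0.998
gripper_force: 0.0
```

```bash
python3 -c "
from h import *
plan(.537,-.1195,.14,4)"
```

```text
pos [ 0.502  -0.0087  0.1437] yaw err deg -0.37 tilt -1.0 F [ 1.51 -0.67  0.18] w 0.998 t 6.6833
-2.91 -0.01 0.09 0.37 1; -2.91 0.01 0.09 0.00 1; -2.91 0.01 0.09 0.00 1; -2.91 0.01 0.09 0.00 1;
```

>>> play_rows(
  increments="-2.9 0 0 0 1; -2.9 0 0 0 1; -2.9 0 0 0 1; -2.9 0 0 0 1; 0 0 0 0 1",
)

```text
clock: 7.1
position: [0.5386, -0.1266, 0.1422]
ee_rot: [1.862, 2.527, -0.003]
force: [-0.7, 0.1, 0.6]
width: 0.998
gripper_force: 0.0
```

>>> play_rows(
  increments="0 0 0 0 1; 0 0 0 0 1",
)

```text
clock: 7.27
position: [0.5374, -0.1189, 0.1421]
ee_rot: [-1.854, -2.536, -0.001]
force: [-0.5, -0.0, -0.5]
width: 0.998
gripper_force: 0.0
```

```bash
cat > chk.py <<'E'
from h import *
import sys
p=vision.get_image('wrist')
w=pts(p,np.ones((400,640),bool))
for c in T:
    l=w[(np.hypot(*(w[:,:2]-c).T)<.05)&(w[:,2]>.08)&(w[:,2]<.096)]
    if len(l)>20: print(cv2.minEnclosingCircle(l[:,:2].astype(np.float32)),l.mean(0),len(l))
E
python3 chk.py; python3 -c "
from h import *
plan(.537,-.1195,.039,5)"
```

```text
((0.5011781454086304, -0.0067494953982532024), 0.033623527735471725) [ 0.50091983 -0.0062933   0.086908  ] 8368
((0.5367782115936279, -0.11936508864164352), 0.03379926085472107) [ 0.53600677 -0.11788054  0.08677726] 5282
((0.5701727867126465, -0.22845086455345154), 0.032489292323589325) [ 0.56356694 -0.21527489  0.08613327] 1542
pos [ 0.5374 -0.1183  0.1421] yaw err deg -0.4 tilt -1.0 F [-0.48  0.39 -0.89] w 0.998 t 7.3167
-0.02 -0.01 2.06 0.40 1; -0.02 -0.01 2.06 0.00 1; -0.02 -0.01 2.06 0.00 1; -0.02 -0.01 2.06 0.00 1; -0.02 -0.01 2.06 0.00 1;
```

>>> play_rows(
  increments="-0.1 0 3 0 1; 0 0 3 0 1; 0 0 2.4 0 1; 0 0 1.3 0 1; 0 0 0.5 0 1",
)

```text
clock: 7.73
position: [0.5363, -0.1189, 0.0379]
ee_rot: [-1.849, -2.535, 0.002]
force: [-0.4, -0.3, 0.1]
width: 1.0
gripper_force: 0.0
```

>>> play_rows(
  increments="0 0 0 0 0.7; 0 0 0 0 0.5; 0 0 0 0 0.2; 0 0 0 0 -0.5; 0 0 0 0 -1",
)

```text
clock: 8.15
position: [0.5382, -0.1208, 0.0406]
ee_rot: [1.854, 2.535, 0.0]
force: [-0.7, 0.4, 4.0]
width: 0.702
gripper_force: 25.0
```

>>> play_rows(
  increments="0 0 0 0 -1; 0 0 0 0 -1; 0 0 0 0 -1; 0 0 0 0 -1; 0 0 0 0 -1",
)

```text
clock: 8.57
position: [0.5382, -0.1208, 0.0406]
ee_rot: [1.854, 2.535, 0.0]
force: [-2.2, -1.7, 6.8]
width: 0.707
gripper_force: 25.0
```

>>> play_rows(
  increments="0 0 -0.5 0 -1; 0 0 -1 0 -1; 0 0 -1.5 0 -1; 0 0 -1.5 0 -1; 0 0 -0.5 0 -1",
)

```text
clock: 8.98
position: [0.5389, -0.1206, 0.0921]
ee_rot: [1.853, 2.534, 0.002]
force: [-0.1, -0.3, -4.1]
width: 0.703
gripper_force: 25.0
```

>>> play_rows(
  increments="0 0 0 0 -1; 0 0 0 0 -1; 0 0 0 0 -1; 0 0 0 0 -1; 0 0 0 0 -1",
)

```text
clock: 9.4
position: [0.5374, -0.1205, 0.089]
ee_rot: [-1.854, -2.535, 0.001]
force: [-0.5, 0.5, -3.6]
width: 0.705
gripper_force: 25.0
```

```bash
python3 chk.py; python3 -c "
from h import *
plan(.537,-.1195,.039,1)"
```

```text
((0.5012296438217163, -0.007177956402301788), 0.033583588898181915) [ 0.50332441 -0.01368739  0.08686535] 11132
((0.5326730012893677, -0.11072709411382675), 0.04381567984819412) [ 0.52837167 -0.09520725  0.0892022 ] 814
pos [ 0.5375 -0.1205  0.0891] yaw err deg -0.33 tilt -1.0 F [-0.02 -0.19 -4.7 ] w 0.702 t 9.45
0.11 -0.02 5.01 0.33 1;
```

The middle tin reads about 4.2 N, so it is likely the full one. I'll set it back and weigh the right tin.

>>> play_rows(
  increments="0 0 1 0 -1; 0 0 1.5 0 -1; 0 0 1.2 0 -1; 0 0 0.7 0 -1; 0 0 0.3 0 -1",
)

```text
clock: 9.87
position: [0.5368, -0.1204, 0.0409]
ee_rot: [-1.853, -2.534, 0.002]
force: [0.5, 0.4, -3.1]
width: 0.7
gripper_force: 25.0
```

>>> play_rows(
  increments="0 0 0 0 -1; 0 0 0 0 -1; 0 0 0.1 0 -1; 0 0 0 0 -1; 0 0 0 0 -1",
)

```text
clock: 10.28
position: [0.5382, -0.1207, 0.0422]
ee_rot: [1.854, 2.535, 0.0]
force: [0.4, 0.0, -3.5]
width: 0.707
gripper_force: 25.0
```

>>> play_rows(
  increments="0 0 0 0 0.5; 0 0 0 0 0.6; 0 0 0 0 0.8; 0 0 0 0 1; 0 0 0 0 1",
)

```text
clock: 10.7
position: [0.5381, -0.1206, 0.042]
ee_rot: [1.854, 2.536, 0.0]
force: [-0.3, -0.4, 1.2]
width: 0.966
gripper_force: 0.0
```

>>> play_rows(
  increments="0 0 0 0 1; 0 0 -1 0 1; 0 0 -2.5 0 1; 0 0 -3.5 0 1; 0 0 -3 0 1",
)

```text
clock: 11.12
position: [0.5377, -0.1202, 0.1438]
ee_rot: [-1.853, -2.536, -0.0]
force: [1.0, -0.3, -0.2]
width: 0.996
gripper_force: 0.0
```

>>> play_rows(
  increments="-2.9 0 0 0 1; -2.9 0 0 0 1; -2.9 0 0 0 1; -2.9 0 0 0 1; 0 0 0 0 1",
)

```text
clock: 11.53
position: [0.5734, -0.2386, 0.1421]
ee_rot: [1.862, 2.527, -0.004]
force: [-0.4, -1.0, -0.1]
width: 1.002
gripper_force: 0.0
```

>>> play_rows(
  increments="0 0 0 0 1; 0 0 0 0 1",
)

```text
clock: 11.7
position: [0.5729, -0.2303, 0.1421]
ee_rot: [-1.854, -2.536, -0.001]
force: [-0.3, 0.3, -0.2]
width: 1.001
gripper_force: 0.0
```

```bash
python3 chk.py; python3 -c "
from h import *
plan(.572,-.2335,.039,1)"
```

```text
((0.5359825491905212, -0.1195085197687149), 0.033759016543626785) [ 0.53599424 -0.11869462  0.0869142 ] 8416
((0.572623610496521, -0.2334812432527542), 0.03387385606765747) [ 0.57168223 -0.23222712  0.08678419] 5239
pos [ 0.573  -0.2297  0.1421] yaw err deg -0.41 tilt -1.0 F [-0.36  0.96 -0.1 ] w 0.998 t 11.75
-0.33 -0.21 10.31 0.41 1;
```

>>> play_rows(
  increments="-0.4 -0.1 3 0 1; 0 0 3 0 1; 0 0 2.4 0 1; 0 0 1.3 0 1; 0 0 0.5 0 1",
)

```text
clock: 12.17
position: [0.5721, -0.2336, 0.0379]
ee_rot: [-1.85, -2.535, 0.001]
force: [-0.9, 0.0, 0.5]
width: 0.999
gripper_force: 0.0
```

>>> play_rows(
  increments="0 0 0 0 0.7; 0 0 0 0 0.5; 0 0 0 0 0.2; 0 0 0 0 -0.5; 0 0 0 0 -1",
)

```text
clock: 12.58
position: [0.5741, -0.2355, 0.0411]
ee_rot: [1.854, 2.534, 0.001]
force: [-0.7, -0.0, 6.4]
width: 0.728
gripper_force: 25.0
```

>>> play_rows(
  increments="0 0 0 0 -1; 0 0 0 0 -1; 0 0 0 0 -1; 0 0 0 0 -1; 0 0 0 0 -1",
)

```text
clock: 13.0
position: [0.5741, -0.2355, 0.0411]
ee_rot: [1.853, 2.534, 0.001]
force: [-0.6, 0.5, 8.1]
width: 0.728
gripper_force: 25.0
```

>>> play_rows(
  increments="0 0 -0.5 0 -1; 0 0 -1 0 -1; 0 0 -1.5 0 -1; 0 0 -1.5 0 -1; 0 0 -0.5 0 -1",
)

```text
clock: 13.42
position: [0.5745, -0.2355, 0.0925]
ee_rot: [1.853, 2.533, 0.002]
force: [0.6, 0.2, -2.0]
width: 0.723
gripper_force: 25.0
```

>>> play_rows(
  increments="0 0 0 0 -1; 0 0 0 0 -1; 0 0 0 0 -1; 0 0 0 0 -1; 0 0 0 0 -1",
)

```text
clock: 13.83
position: [0.5728, -0.2351, 0.0889]
ee_rot: [-1.853, -2.535, 0.001]
force: [0.9, 0.2, -1.2]
width: 0.726
gripper_force: 25.0
```

```bash
python3 chk.py; python3 -c "
from h import *
plan(.572,-.2335,.039,1)
p=vision.get_image('scene'); cv2.imwrite('pics/s3.png',p['frame'][60:330,100:460,::-1].repeat(2,0).repeat(2,1)); print(arm.observe()['force'])"
```

```text
((0.5363240838050842, -0.11953414231538773), 0.0335644856095314) [ 0.5388712  -0.12734836  0.08686025] 10679
((0.5693557262420654, -0.22471582889556885), 0.04414772987365723) [ 0.56447979 -0.2096475   0.0891685 ] 840
pos [ 0.5729 -0.2352  0.0891] yaw err deg -0.33 tilt -1.0 F [ 0.11  0.5  -2.41] w 0.727 t 13.8833
0.19 -0.04 5.01 0.33 1; 
[-0.6371733  -0.29551911 -1.35683543]
```

View pics/s3.png

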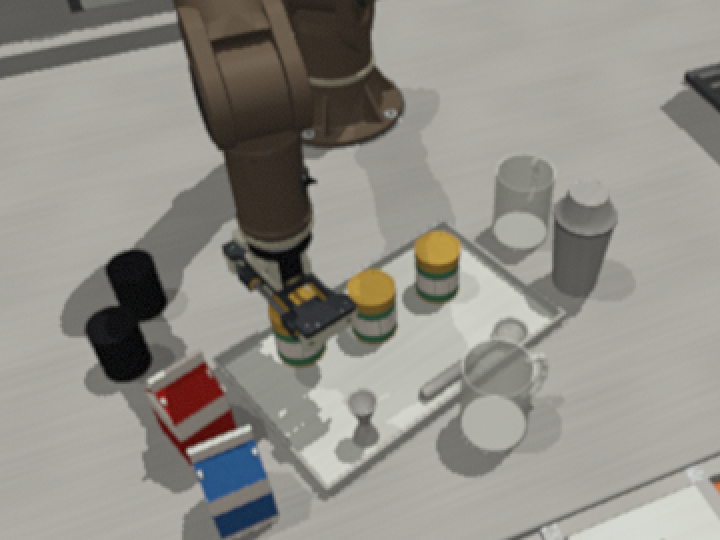

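The right tin is held up at about (300,330), with the left tin at (437,265) and the middle at (372,305) standing upright. It reads about 1.7 N, so it is light and the middle tin is the full one. I'll set this one back and take the middle.

>>> play_rows(
  increments="0 0 1 0 -1; 0 0 1.5 0 -1; 0 0 1.2 0 -1; 0 0 0.7 0 -1; 0 0 0.3 0 -1",
)

```text
clock: 14.35
position: [0.5721, -0.2349, 0.041]
ee_rot: [-1.853, -2.534, 0.002]
force: [-12.4, 2.2, 25.6]
width: 0.722
gripper_force: 25.0
```

>>> play_rows(
  increments="0 0 0 0 -1; 0 0 0 0 -1; 0 0 0.1 0 -1; 0 0 0 0 -1; 0 0 0 0 -1",
)

```text
clock: 14.77
position: [0.5735, -0.2353, 0.0419]
ee_rot: [1.854, 2.536, 0.0]
force: [-0.2, -0.5, -2.0]
width: 0.728
gripper_force: 25.0
```

>>> play_rows(
  increments="0 0 0 0 0.5; 0 0 0 0 0.6; 0 0 0 0 0.8; 0 0 0 0 1; 0 0 0 0 1",
)

```text
clock: 15.18
position: [0.5734, -0.2353, 0.0419]
ee_rot: [1.854, 2.536, 0.0]
force: [-1.0, 0.2, 0.1]
width: 0.963
gripper_force: 0.0
```

>>> play_rows(
  increments="0 0 0 0 1; 0 0 -1 0 1; 0 0 -2.5 0 1; 0 0 -3.5 0 1; 0 0 -3 0 1",
)

```text
clock: 15.6
position: [0.5732, -0.235, 0.1438]
ee_rot: [-1.854, -2.536, -0.0]
force: [1.6, -0.4, -0.5]
width: 1.002
gripper_force: 0.0
```

>>> play_rows(
  increments="2.9 0 0 0 1; 2.9 0 0 0 1; 2.9 0 0 0 1; 2.9 0 0 0 1; 0 0 0 0 1",
)

```text
clock: 16.02
position: [0.537, -0.118, 0.1431]
ee_rot: [-1.845, -2.542, -0.003]
force: [0.2, 0.8, 0.2]
width: 1.003
gripper_force: 0.0
```

>>> play_rows(
  increments="0 0 0 0 1; 0 0 0 0 1",
)

```text
clock: 16.18
position: [0.5385, -0.1253, 0.1424]
ee_rot: [1.854, 2.535, -0.0]
force: [-0.4, -0.8, -0.5]
width: 1.001
gripper_force: 0.0
```

```bash
python3 chk.py; python3 -c "
from h import *
plan(.5365,-.1197,.039,1)"
```

```text
((0.5011277198791504, -0.006680934689939022), 0.03363471478223801) [ 0.50168248 -0.00861641  0.08688756] 7912
((0.5362828373908997, -0.11948596686124802), 0.033706095069646835) [ 0.53576378 -0.11807386  0.08680517] 5385
((0.5712734460830688, -0.23146332800388336), 0.03339148685336113) [ 0.56523909 -0.21908038  0.08648906] 1922
pos [ 0.5385 -0.1259  0.1421] yaw err deg -0.26 tilt -1.0 F [-0.31 -0.33 -0.49] w 1.0 t 16.2333
0.65 -0.00 10.31 0.26 1;
```

>>> play_rows(
  increments="0.6 0 3 0 1; 0 0 3 0 1; 0 0 2.4 0 1; 0 0 1.3 0 1; 0 0 0.5 0 1",
)

```text
clock: 16.65
position: [0.535, -0.1203, 0.0373]
ee_rot: [-1.855, -2.532, 0.003]
force: [-0.5, -0.8, 0.2]
width: 1.0
gripper_force: 0.0
```

>>> play_rows(
  increments="0 0 0 0 0.7; 0 0 0 0 0.5; 0 0 0 0 0.2; 0 0 0 0 -0.5; 0 0 0 0 -1",
)

```text
clock: 17.07
position: [0.537, -0.1193, 0.0407]
ee_rot: [1.854, 2.534, 0.001]
force: [0.2, -0.0, 3.6]
width: 0.701
gripper_force: 25.0
```

>>> play_rows(
  increments="0 0 0 0 -1; 0 0 0 0 -1; 0 0 0 0 -1; 0 0 0 0 -1; 0 0 0 0 -1",
)

```text
clock: 17.48
position: [0.537, -0.1193, 0.0407]
ee_rot: [1.854, 2.534, 0.001]
force: [-1.1, -0.2, 6.7]
width: 0.7
gripper_force: 25.0
```

>>> play_rows(
  increments="0 0 -0.5 0 -1; 0 0 -1 0 -1; 0 0 -2 0 -1; 0 0 -2 0 -1; 0 0 -2 0 -1",
)

```text
clock: 17.9
position: [0.5357, -0.1187, 0.1159]
ee_rot: [-1.853, -2.536, 0.0]
force: [0.6, -0.2, -3.3]
width: 0.705
gripper_force: 25.0
```

>>> play_rows(
  increments="0 0 -2 0 -1; 0 0 -2 0 -1; 0 0 -1.5 0 -1; 0 0 -1 0 -1; 0 0 0 0 -1",
)

```text
clock: 18.32
position: [0.5373, -0.1189, 0.1821]
ee_rot: [1.852, 2.534, 0.002]
force: [1.2, 0.2, -3.1]
width: 0.704
gripper_force: 25.0
```

>>> play_rows(
  increments="0 0 0 0 -1; 0 0 0 0 -1; 0 0 0 0 -1; 0 0 0 0 -1; 0 0 0 0 -1",
)

```text
clock: 18.73
position: [0.5359, -0.1189, 0.179]
ee_rot: [-1.853, -2.535, 0.001]
force: [0.3, 0.2, -4.2]
width: 0.702
gripper_force: 25.0
```

```bash
python3 chk.py; python3 -c "
from h import *
plan(.5365,-.1197,.18,1)
p=vision.get_image('scene'); cv2.imwrite('pics/s4.png',p['frame'][60:330,100:460,::-1].repeat(2,0).repeat(2,1)); print(arm.observe()['force'])"
```

```text
((0.5009709000587463, -0.006625804118812084), 0.0336647666990757) [ 0.50074099 -0.00576952  0.08691132] 6055
pos [ 0.536  -0.1189  0.1791] yaw err deg -0.33 tilt -1.0 F [-0.6  -1.56 -3.83] w 0.707 t 18.7833
-0.09 0.02 -0.09 0.33 1; 
[-0.37986782  0.57633458 -3.52232919]
```

View pics/s4.png

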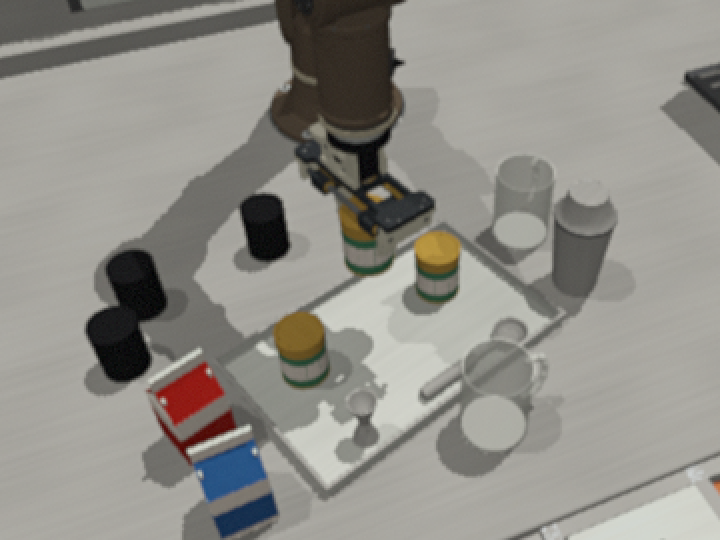

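The middle tin is held upright at about (368,235), roughly 138 mm up. The left and right tins stand at (437,265) and (302,348), and everything else is in place. I'll hand it in.

```bash
python3 -c "
from h import *
print(job.sign_off())"
```

```text
the job is handed in; nothing more can be done
None
```

The job is handed in: I weighed all three tins in order and set each back upright. The middle one is the full one (about 4 N, against about 2.6 N left and 1.7 N right), and the arm finished holding it upright and still about 14 cm above the tray; the sign-off returned no verdict.

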